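# Clamp the sleeve on the fume extractor's barbed port

### The arm

A 7-joint arm with a two-finger parallel gripper is mounted at the origin on the work surface. World frame = base frame: x ahead of the robot, y to its left, z up, the work surface at z = 0. Lengths are in m, angles in rad, forces in N, time in s.
With the tool pointing down it reaches from about 0.425 to 0.95 m from the base axis. Payload 4.7 kg.
Tool frame: the origin (TCP) lies between the finger pads; the fingertips stand tip_extent ahead of it and the grasp point (between the pads) lies 3 mm ahead of it (tip_extent is the distance from the TCP to the fingertips, in m); z points along the fingers, x is the direction in which the jaws open and shut, and the axes are right-handed (so a half turn about z gives the same grasp; the last joint's range is limited). The gripper opens to 87 mm and grips with 3 to 60 N. Pads are 19 mm wide; open, the fingers measure 117 mm over their backs; the gripper's body (75 mm by 190 mm) begins 51 mm behind the grasp point.
Start: joints at [-1.344, 0.469, -0.049, 1.532, 0.024, 1.141, -0.082], TCP at [0.171, 0.653, 0.245] pointing down, gripper open.
Joint ranges: [-2.59, 2.59], [-0.33, 1.99], [-1.39, 1.29], [0.1, 2.45], [-1.04, 4.18], [0.21, 1.99], [-2.66, 2.66]. Speed limits (rad/s): [2.57, 2.57, 3.14, 3.14, 3.14, 3.14, 3.14].

### API

Orientations are given as a rotation vector (axis times angle).
In Python, from workcell import sense, grab_frame, camera_model, job_done, tip_extent gives the robot as it stands.
- The arm moves only by the shell command python3 -m handwheel 'ROWS' [FORCE]. ROWS is JSON, a list of rows, each a list of 3 entries, a list of its own where there are three numbers: the shift along the tool's x, y, z scaled (see below), then the turn, a rotation vector about the tool's x, y, z scaled (see below), then the gripper's target within -1 to 1 (fully open at 1, half-way at 0, shut at -1). In form: [[[tx, ty, tz], [rx, ry, rz], jaw], ...]. A call has 1 to 8 rows; each row is the pose to reach, as a shift and turn from the pose commanded when the call began, along the tool's axes at that moment; what a row does not reach only later rows make up. The controller multiplies each number of a shift by 0.12 m and each number of a turn by 120 degrees. A row lasts 1/12 s, in which the tool goes at most 41.7 mm and 7.16 degrees, less where a joint would pass 70% of its speed; a pose out of reach is approached as far as the arm can. A call with a number of a shift or a turn outside -1 to 1 is refused whole. A call with a gripper value outside its range is refused whole. The fingers move at their own pace and stop on an object; FORCE is the grip in N (left out, the last holds). Time passes only in rows, so rows that repeat a pose let the fingers close. It gives the time, the measured TCP pose, the force and the opening at its end, in the units of the state.
- sense(): the state, without advancing time (a new reading comes with each control period).
- grab_frame(name): name is "scene" or "side" or "wrist"; returns (picture, depth): 420x560x3 uint8, red, green, blue; 420x560 float32, m along the optical axis (not along the pixel's ray), 0 where there is no reading.
- camera_model(name): a dict with "fx", "fy", "cx", "cy" (pixels), "T" (4x4, takes a point from camera to world coordinates). Camera axes: x right, y down, z forward; pixel columns grow to the right and rows downward; lengths in m; the calibration is good to about 2 mm. A picture is of the moment at which its call begins: read the wrist's pose just before it. camera_model takes no time and is no camera call; for the wrist camera it gives the pose at the moment of the call.
- job_done(): hands the job in, once; it reports no verdict.
The state is a dict: "time": time; "joint_positions": joint angles; "qd": joint speeds; "tau": joint torques, N m; "tool_pos": TCP position; "eef_rot": TCP orientation; "ft_force": force on the tool from outside, world axes, zero at the start; "wrist_torque": the same for the moment, N m; "gripper_width": finger opening in m.
Only numpy, scipy, OpenCV 4.12 (cv2) and the standard library are available. Lean on these libraries where they do the work, as an engineer would, in place of code of your own. Each camera call takes 0.05 s, during which the arm holds its last target. There are 200 camera calls.

### The job

The rubber sleeve on the bench fume extractor's barbed port needs its clamp. Lift the larger of the two worm-drive clamps out of its stand by its wing key, slide the loose band over the barbs until it lies against the front of the box, and only then turn the key clockwise, about a quarter turn, until the band is snug and straight on the sleeve; let go of it there. Leave the smaller clamp in its stand.

Things in the scene. Friction and masses are not known exactly. Their poses are not given: they have to be found in the camera images.
- clamp: Larger worm-drive clamp, steel, loose, about 0.2 kg, upright in a slotted wooden stand (lifts straight up). Origin: centre of its ring, 39 mm above the bench at the start. x: ring axis, the way it slides on; z: up, along the screw. Octagonal band 18 mm wide (x), 2.5 thick, 52 clear when loose, at most 31 mm from the origin. Screw housing 18x18x30 mm on the -y side, to the right of the stub facing the box.
- key_grip (a point): Middle of the wing key on top of the larger clamp's screw, at x 0, y -36, z +58 mm from the clamp's origin. A plate 30 mm along the clamp's x while loose, 10 thick (y), 32 high, on a stem 9 mm thick and 26 long. Grip it from above across the 10 mm; the clamp hangs from it without swinging. Axes as the key's: x along the plate, z up.
- clamp_key (a joint): Turn of the key against its clamp, rad: 0 loose, grows clockwise seen from above, stop at 1.5. The screw resists with 0.12 N m (0.25 when snug), stays as left, and draws the upper and lower band halves together, 8.5 mm each per rad: grips the sleeve from about 1.0, snug from 1.15, 1.4 is good. Held by the key alone, the band turns along until its far side bears on the box front.
- extractor: Fume extractor, fixed: white box 170 deep, 190 wide, top 74 mm up, with a level barbed stub on its front. Origin: on the bench below where the stub's axis meets the front face. x: into the box along that axis; the stub points to -x, towards the robot. Axis 50 mm up. From the face: 30 mm of rubber sleeve, 36 dia, then barbs up to 35 dia, tip at 56 mm. Clamp origin is 9 mm before the face when home.
- small_clamp: Smaller worm-drive clamp, same make and pose, loose, in its own stand; 28 mm clear opening, too small for the stub. Origin: centre of its ring, 39 mm above the bench; its key is at y -24 mm. The stands are 0.45 to 0.65 m apart, one left and one right of the robot, either way round. To be left alone.
Mind the look-alikes: they are no part of the job. Leave any purple or yellow look-alike of the clamp alone.

How it is judged:
On the way, in this order (a step that is already met when the one before it is completed fails the run):
1. the loose band is over the sleeve, against the front of the box (within 15 mm), with the key not yet turned (below 0.5 rad) (x of clamp in the frame of extractor between -0.024 and 0 m and y of clamp in the frame of extractor between -0.012 and 0.012 m and z of clamp in the frame of extractor between 0.037 and 0.063 m and value of joint clamp_key below 0.5 rad), for 0.2 s.
2. the key is turned until the band is snug (beyond 1.15 rad) there (x of clamp in the frame of extractor between -0.024 and 0 m and y of clamp in the frame of extractor between -0.012 and 0.012 m and z of clamp in the frame of extractor between 0.037 and 0.063 m and value of joint clamp_key above 1.15 rad), for 0.2 s.
At the end, for the whole second after the job is handed in: The larger clamp sits at rest on the sleeve, its band within 15 mm of the front of the box, centred within 12 mm sideways and 13 mm in height, its ring's axis within 15 degrees of the stub's, its key turned beyond 1.15 rad and let go; the smaller clamp is within 30 mm of where it stood (all of step 2 and angle between the x axis of clamp and the x axis of extractor, either way round below 0.26 rad and linear speed of clamp below 0.02 m/s and angular speed of clamp below 0.2 rad/s and contact force between the fingers and clamp below 0.1 N and distance of small_clamp from where it was at the start of the episode below 0.03 m); the robot touches nothing.
It fails at once if the smaller clamp is moved by more than 30 mm (distance of small_clamp from where it was at the start of the episode above 0.03 m).
It also fails if it takes over 42 s, if anything falls off the work surface, if the arm or the gripper's body presses on something with over 40 N, if the wrist force passes 120 N, or if a joint passes its speed limit or range.

## Working session

There is one attempt and no reset: what is moved stays moved. The work goes in short steps, Python scripts to look and compute and a shell command to move; the robot and the scene stay as the last step left them, time stands still between calls to the robot, and variables do not carry over. Pictures are saved under pics/ and viewed, about 8 in all and at most 12, crops included, and the job is handed in when it is done.

```bash
mkdir -p pics; ls; python3 - <<'E'
from workcell import *
import cv2,numpy as np
s=sense();print(s, tip_extent)
for n in("scene","side"):
    p,d=grab_frame(n);np.savez(f"pics/{n}0.npz",p=p,d=d);cv2.imwrite(f"pics/{n}0.png",p[...,::-1]);m=camera_model(n);print(n,m)
E
```

```text
pics
{'time': 0.0, 'joint_positions': array([-1.34392614,  0.46944304, -0.04858181,  1.53369708,  0.02409317,
        1.14102654, -0.08228642]), 'qd': array([-8.50557222e-04,  9.34146523e-04,  5.90771724e-04, -4.45653221e-04,
       -3.30921722e-05, -6.93752115e-04, -6.39702879e-04]), 'tau': array([-3.26530298e-04, -5.07980025e+01, -8.14824924e-02, -2.36150032e+01,
       -6.15906855e-02,  3.79487104e-02,  1.63223526e-04]), 'tool_pos': array([0.17062016, 0.65249229, 0.24349696]), 'eef_rot': array([ 2.48557824e+00,  1.91924467e+00, -2.39835921e-03]), 'ft_force': array([ 0.63759342, -0.19893811, -0.32277435]), 'wrist_torque': array([ 0.03330197, -0.01962201, -0.00298449]), 'gripper_width': 0.08740427254522017} 0.022
scene {'fx': 423.810811638613, 'fy': 423.810811638613, 'cx': 279.3196724920838, 'cy': 204.76030617976662, 'T': array([[-0.72258455,  0.40572779, -0.55969324,  1.11273388],
       [ 0.69122271,  0.43471535, -0.577264  ,  0.55885051],
       [ 0.0090952 , -0.80399473, -0.59456686,  0.71262802],
       [ 0.        ,  0.        ,  0.        ,  1.        ]])}
side {'fx': 397.00331706592266, 'fy': 397.00331706592266, 'cx': 281.64986740674414, 'cy': 206.83728716809048, 'T': array([[-0.78365937, -0.41932408,  0.45830701,  0.16641294],
       [-0.6209274 ,  0.50728889, -0.59758442,  0.41331697],
       [ 0.01808748, -0.75287801, -0.6579115 ,  0.60728585],
       [ 0.        ,  0.        ,  0.        ,  1.        ]])}
```

View pics/scene0.png

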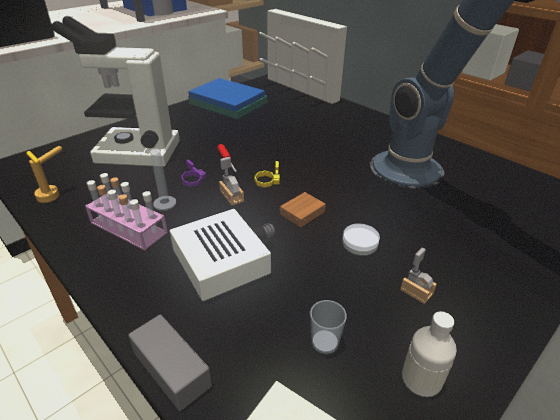

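View pics/side0.png

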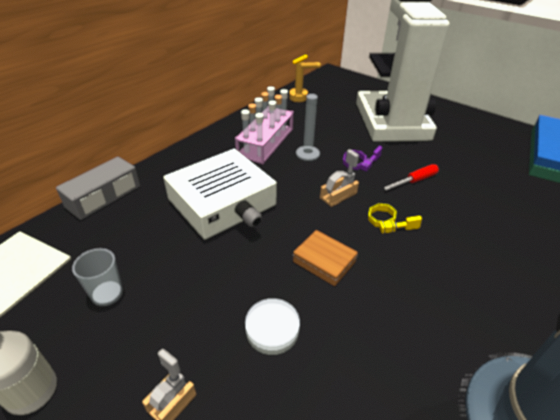

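Candidates for the larger clamp: steel clamp in a stand at scene (232,185) / side (342,185); steel clamp in a stand at scene (420,280) / side (168,390). Look-alikes are purple at scene (193,175) and yellow at scene (267,178). Box at scene (220,250), stub at (268,230). Next: a close crop of the two stands, plus depth-based measurements.

```bash
cat > h.py <<'E'
import numpy as np,cv2
from workcell import *
def world(d,m):
    v,u=np.mgrid[:d.shape[0],:d.shape[1]]
    P=np.stack([(u-m['cx'])/m['fx']*d,(v-m['cy'])/m['fy']*d,d],-1)
    W=P@m['T'][:3,:3].T+m['T'][:3,3]; W[d<=0]=np.nan; return W
def load(n,k=0):
    z=np.load(f"pics/{n}{k}.npz");return z['p'],world(z['d'],camera_model(n))
E
python3 - <<'E'
from h import *
tiles=[]
for n,cs in(("scene",[(232,178),(420,272)]),("side",[(342,178),(168,380)])):
    p,W=load(n)
    row=[]
    for u,v in cs:
        v=min(v,380);c=p[v-40:v+40,u-45:u+45][...,::-1];row.append(cv2.resize(c,(400,300)[:2],interpolation=cv2.INTER_CUBIC))
        R=W[v-40:v+40,u-45:u+45];C=p[v-40:v+40,u-45:u+45].astype(int)
        sat=C.max(-1)-C.min(-1)
        grey=(sat<25)&(C.max(-1)>70)&(R[...,2]>.025)&(R[...,2]<.13)
        wood=(C[...,0]-C[...,2]>45)&(R[...,2]<.06)
        for nm,k in(("grey",grey),("wood",wood)):
            q=R[k];print(n,u,nm,len(q),np.percentile(q,[2,50,98],axis=0).round(3).tolist())
        q=R[grey&(R[...,2]>.085)];print('  key',len(q),q.mean(0).round(3),np.ptp(q,axis=0).round(3))
    tiles.append(np.hstack(row))
cv2.imwrite('pics/crop.png',np.vstack(tiles))
# box
for n in("scene","side"):
    p,W=load(n);C=p.astype(int)
    k=(np.abs(W[...,2]-.074)<.006)&(C.min(-1)>130)&(C.max(-1)-C.min(-1)<30)
    k=k.astype(np.uint8);nb,l,st,ce=cv2.connectedComponentsWithStats(k)
    i=1+np.argmax(st[1:,4]);q=W[l==i][:,:2].astype(np.float32)
    r=cv2.minAreaRect(q*1000);print(n,'box',st[i],r,cv2.boxPoints(r).round(0).tolist(),np.median(W[l==i][:,2]))
E
```

```text
scene 232 grey 495 [[0.497, -0.291, 0.028], [0.52, -0.232, 0.072], [0.663, -0.1, 0.112]]
scene 232 wood 483 [[0.322, -0.492, -0.001], [0.396, -0.26, 0.016], [0.538, -0.217, 0.035]]
  key 96 [ 0.508 -0.284  0.101] [0.028 0.019 0.028]
scene 420 grey 466 [[0.374, 0.148, 0.026], [0.446, 0.298, 0.053], [0.458, 0.333, 0.113]]
scene 420 wood 251 [[0.425, 0.282, 0.002], [0.46, 0.319, 0.025], [0.464, 0.339, 0.035]]
  key 120 [0.448 0.295 0.103] [0.033 0.01  0.029]
side 342 grey 549 [[0.491, -0.357, 0.027], [0.511, -0.281, 0.06], [0.676, -0.223, 0.113]]
side 342 wood 746 [[0.398, -0.295, -0.001], [0.496, -0.255, 0.015], [0.538, -0.215, 0.035]]
  key 142 [ 0.503 -0.283  0.101] [0.029 0.015 0.028]
side 168 grey 959 [[0.428, 0.287, 0.026], [0.438, 0.3, 0.054], [0.454, 0.334, 0.113]]
side 168 wood 873 [[0.421, 0.281, -0.001], [0.424, 0.316, 0.025], [0.461, 0.341, 0.035]]
  key 299 [0.439 0.296 0.105] [0.03  0.011 0.029]
scene box [ 170  209  101   72 3619] ((705.8231811523438, -60.663818359375), (195.23643493652344, 169.14122009277344), 76.81371307373047) [[601.0, -136.0], [766.0, -175.0], [810.0, 15.0], [646.0, 54.0]] 0.0730653260208537
side box [ 164  149  112   69 3896] ((704.97314453125, -57.591583251953125), (189.95916748046875, 172.34373474121094), 76.53937530517578) [[599.0, -130.0], [767.0, -170.0], [811.0, 15.0], [643.0, 55.0]] 0.0734915754494373
```

View pics/crop.png

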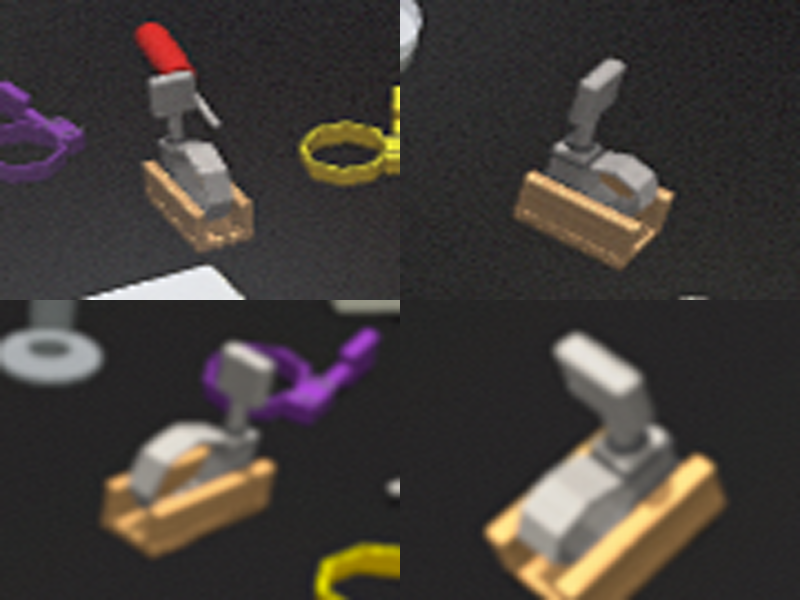

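The crop shows the steel clamp at scene (232,185) / side (342,185) has the taller ring and the longer stand (80 mm against 60 mm), so that is the larger one, on the robot's right. The red item beside it is a screwdriver. Next I measure yaw, stub axis and corridor heights.

```bash
python3 - <<'E'
from h import *
A=[]
for n in("scene","side"):
    p,W=load(n);C=p.astype(int);x,y,z=W[...,0],W[...,1],W[...,2]
    near=(abs(x-.51)<.07)&(abs(y+.26)<.08)
    wood=near&(C[...,0]-C[...,2]>45)&(C[...,1]-C[...,2]>15)&(z>.02)&(z<.045)
    r=cv2.minAreaRect((W[wood][:,:2]*1000).astype(np.float32));print(n,'stand',wood.sum(),r)
    g=near&(C.max(-1)-C.min(-1)<25)&(C.max(-1)>70)
    for nm,k in(("key",g&(z>.085)),("ring",g&(z>.045)&(z<.075))):
        q=W[k][:,:2];r=cv2.minAreaRect((q*1000).astype(np.float32));print(nm,len(q),r, W[k][:,2].max())
    # stub in box frame
    a=np.radians(-13.4);f=np.array([.622,-.039])
    bx=(x-f[0])*np.cos(a)+(y-f[1])*np.sin(a);by=-(x-f[0])*np.sin(a)+(y-f[1])*np.cos(a)
    k=(bx>-.07)&(bx<-.005)&(abs(by)<.09)&(z>.02)&(z<.09)
    print('stub',k.sum(),[np.percentile(t[k],[2,10,50,90,98]).round(3).tolist() for t in(bx,by,z)])
    kk=k&(z>.06);print('  top',kk.sum(),np.median(by[kk]),[ (round(lo,3),round(float(np.median(by[k&(z>.05)&(bx>lo)&(bx<lo+.01)])),4),round(float(np.nanmax(z[k&(bx>lo)&(bx<lo+.01)])),4)) for lo in np.arange(-.06,-.01,.01) if (k&(z>.05)&(bx>lo)&(bx<lo+.01)).any()])
    t=(z>.12)&(x>.1)&(x<.85)&(y>-.6)&(y<.75)&(np.hypot(x,y)>.3)
    q=np.round(W[t]/.1).astype(int);
    for c in np.unique(q[:,:2],axis=0): 
        h=W[t][(q[:,:2]==c).all(1)]
        if len(h)>5:print('tall',c/10,h[:,2].max().round(2),end=';')
    print()
E
```

```text
scene stand 70 ((513.45849609375, -257.99688720703125), (83.64534759521484, 40.12705612182617), 75.89861297607422)
key 96 ((506.8550720214844, -285.32684326171875), (14.008118629455566, 28.14667320251465), 68.65741729736328) 0.11472632665334326
ring 133 ((512.3273315429688, -260.7471923828125), (75.87544250488281, 19.371294021606445), 75.5386734008789) 0.07482822389902588
stub 249 [[-0.053, -0.048, -0.029, -0.011, -0.007], [-0.011, -0.003, 0.01, 0.016, 0.018], [0.04, 0.047, 0.061, 0.067, 0.068]]
  top 132 0.0041480756921907416 [(np.float64(-0.06), 0.0089, 0.0646), (np.float64(-0.05), 0.0069, 0.067), (np.float64(-0.04), 0.0074, 0.0672), (np.float64(-0.03), 0.0105, 0.068), (np.float64(-0.02), 0.01, 0.0687)]
tall [ 0.5 -0.6] 0.34;tall [ 0.6 -0.6] 0.33;tall [0.6 0.4] 0.17;tall [0.6 0.5] 0.13;tall [ 0.7 -0.4] 0.17;tall [ 0.7 -0.3] 0.17;tall [0.7 0.6] 0.31;tall [ 0.8 -0.4] 0.13;tall [ 0.8 -0.3] 0.13;tall [ 0.8 -0.2] 0.13;
side stand 270 ((511.3059387207031, -258.6319885253906), (84.46768951416016, 41.62310028076172), 74.80572509765625)
key 142 ((504.1510314941406, -284.3359680175781), (10.673285484313965, 29.771602630615234), 73.70413208007812) 0.1140692642176302
ring 215 ((511.8985900878906, -259.20721435546875), (75.05635833740234, 21.762311935424805), 75.65010070800781) 0.07435856899895976
stub 419 [[-0.057, -0.056, -0.037, -0.012, -0.006], [-0.013, -0.007, 0.007, 0.016, 0.018], [0.042, 0.047, 0.061, 0.067, 0.068]]
  top 222 0.0031023904331740552 [(np.float64(-0.06), 0.0022, 0.0652), (np.float64(-0.05), 0.0075, 0.0682), (np.float64(-0.04), 0.0071, 0.0688), (np.float64(-0.03), 0.0068, 0.0689), (np.float64(-0.02), 0.0089, 0.0694)]
tall [ 0.5 -0.6] 0.34;tall [ 0.6 -0.6] 0.33;tall [0.6 0.4] 0.14;tall [ 0.7 -0.4] 0.17;tall [ 0.7 -0.3] 0.17;tall [ 0.8 -0.4] 0.13;tall [ 0.8 -0.3] 0.13;tall [ 0.8 -0.2] 0.13;
```

```bash
python3 -m handwheel '[[[-0.25,0.25,0],[0,0,0],1],[[-0.5,0.5,0],[0,0,0],1],[[-0.75,0.75,0],[0,0,0],1],[[-1,1,0],[0,0,0],1],[[-1,1,0],[0,0,0],1]]'
python3 -m handwheel '[[[-0.25,0.25,0],[0,0,0],1],[[-0.5,0.5,0],[0,0,0],1],[[-0.75,0.75,0],[0,0,0],1],[[-1,1,0],[0,0,0],1],[[-1,1,0],[0,0,0],1]]'
python3 -m handwheel '[[[-0.25,0.25,0],[0,0,0],1],[[-0.5,0.5,0],[0,0,0],1],[[-0.75,0.75,0],[0,0,0],1],[[-1,1,0],[0,0,0],1],[[-1,1,0],[0,0,0],1]]'
python3 -m handwheel '[[[-0.25,0.25,0],[0,0,0],1],[[-0.5,0.5,0],[0,0,0],1],[[-0.75,0.75,0],[0,0,0],1],[[-1,1,0],[0,0,0],1],[[-1,1,0],[0,0,0],1]]'
```

```text
time: 0.52
tool_pos: [0.2624, 0.4988, 0.2441]
eef_rot: [2.492, 1.903, -0.002]
ft_force: [0.3, -1.4, -0.6]
gripper_width: 0.0869
time: 0.93
tool_pos: [0.3466, 0.3525, 0.2443]
eef_rot: [2.494, 1.903, -0.002]
ft_force: [-0.2, -0.6, -0.2]
gripper_width: 0.0871
time: 1.35
tool_pos: [0.4315, 0.2062, 0.2446]
eef_rot: [2.495, 1.903, -0.001]
ft_force: [0.0, -0.8, 0.6]
gripper_width: 0.0871
time: 1.77
tool_pos: [0.5168, 0.0594, 0.2448]
eef_rot: [2.494, 1.902, -0.001]
ft_force: [0.7, -0.1, 0.3]
gripper_width: 0.0872
```

```bash
python3 -m handwheel '[[[-0.3,0.1,0],[0,0,0],1],[[-0.6,0.2,0],[0,0,0],1],[[-0.93,0.22,0],[0,0,0],1],[[-0.93,0.22,0],[0,0,0],1],[[-0.93,0.22,0],[0,0,0],1]]'
cat >> h.py <<'E'
def wrist(k):
    m=camera_model("wrist");s=sense();p,d=grab_frame("wrist");cv2.imwrite(f"pics/wrist{k}.png",p[...,::-1])
    np.savez(f"pics/wrist{k}.npz",p=p,W=world(d,m),T=m['T'],K=[m['fx'],m['fy'],m['cx'],m['cy']]);print(s['tool_pos'].round(4),s['eef_rot'].round(4),m['T'].round(3).tolist())
E
python3 -c "
from h import *
wrist(1)"
python3 -m handwheel '[[[-0.3,0.1,0],[0,0,0],1],[[-0.6,0.2,0],[0,0,0],1],[[-0.93,0.22,0],[0,0,0],1],[[-0.93,0.22,0],[0,0,0],1]]'
python3 -m handwheel '[[[-0.3,0.1,0],[0,0,0],1],[[-0.6,0.2,0],[0,0,0],1],[[-0.93,0.22,0],[0,0,0],1],[[-0.93,0.22,0],[0,0,0],1],[[-0.93,0.22,0],[0,0,0],1],[[-0.93,0.22,0],[0,0,0],1]]'
python3 -c "
from h import *
wrist(2)
a=cv2.imread('pics/wrist1.png');b=cv2.imread('pics/wrist2.png');cv2.imwrite('pics/w12.png',cv2.resize(np.hstack([a,b]),(800,300)))"
```

```text
time: 2.18
tool_pos: [0.5105, -0.0494, 0.2444]
eef_rot: [-2.492, -1.913, 0.001]
ft_force: [0.2, 0.8, -0.7]
gripper_width: 0.0869
[ 0.5105 -0.0494  0.2444] [-2.4919e+00 -1.9128e+00  8.0000e-04] [[0.258, 0.928, 0.269, 0.438], [0.966, -0.247, -0.072, -0.03], [-0.001, 0.278, -0.96, 0.384], [0.0, 0.0, 0.0, 1.0]]
time: 2.57
tool_pos: [0.5069, -0.1687, 0.2448]
eef_rot: [2.492, 1.907, -0.005]
ft_force: [-0.4, -1.0, -0.0]
gripper_width: 0.087
time: 3.07
tool_pos: [0.5065, -0.2745, 0.244]
eef_rot: [-2.483, -1.922, -0.001]
ft_force: [-0.6, 1.2, 0.2]
gripper_width: 0.087
[ 0.5065 -0.2745  0.244 ] [-2.4832e+00 -1.9218e+00 -9.0000e-04] [[0.25, 0.93, 0.269, 0.434], [0.968, -0.241, -0.068, -0.256], [0.001, 0.278, -0.961, 0.384], [0.0, 0.0, 0.0, 1.0]]
```

View pics/w12.png

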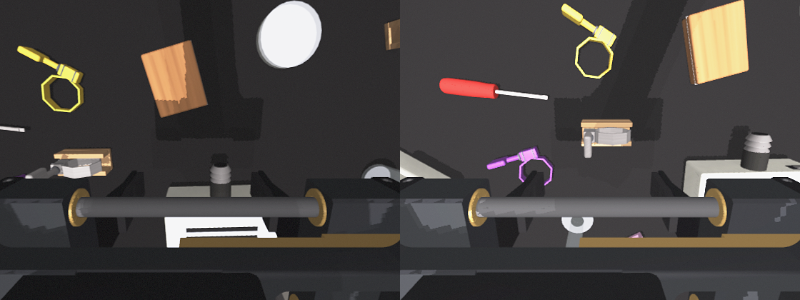

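Left picture (over the box): the stub is at (220,175), pointing at the robot. Right picture (over the clamp): the large clamp in its stand is at (605,133), its key at (587,148), with purple at (530,170). Now I measure both.

```bash
python3 - <<'E'
from h import *
def L(k):
    z=np.load(f"pics/wrist{k}.npz");return z['p'].astype(int),z['W']
p,W=L(2);x,y,z=np.moveaxis(W,-1,0)
near=(abs(x-.51)<.07)&(abs(y+.26)<.08);g=near&(C:=p.max(-1)-p.min(-1)<25)
for nm,k in(("keytop",g&(z>.105)&(z<.12)),("key",g&(z>.085)),("ring",g&(z>.05)&(z<.08)),("stand",near&(p[...,0]-p[...,2]>45)&(z>.025)&(z<.045))):
    q=W[k];r=cv2.minAreaRect((q[:,:2]*1000).astype(np.float32));print(nm,len(q),np.round(r[0],1),np.round(r[1],1),round(r[2],1),'zmax',q[:,2].max().round(4))
a=np.radians(-13.4);f=np.array([.622,-.039])
for kk in(1,2):
    p,W=L(kk);x,y,z=np.moveaxis(W,-1,0)
    bx=(x-f[0])*np.cos(a)+(y-f[1])*np.sin(a);by=-(x-f[0])*np.sin(a)+(y-f[1])*np.cos(a)
    for lo in np.arange(-.06,.0,.01):
        k=(bx>lo)&(bx<lo+.01)&(abs(by)<.06)&(z>.03)&(z<.09)
        if k.sum()>5:print(kk,lo.round(3),k.sum(),'by',np.percentile(by[k],[1,50,99]).round(4),'z',z[k].max().round(4))
    k=(abs(z-.074)<.004)&(abs(by)<.085)&(abs(bx)<.03)
    # front edge of top
    for b in np.arange(-.08,.09,.02):
        j=k&(abs(by-b)<.008)
        if j.sum()>5:print('edge',b.round(2),np.percentile(bx[j],2).round(4))
    j=(abs(z-.074)<.004)&(abs(bx-.02)<.02)&(abs(by)<.13)
    if j.any(): print('top by range',np.percentile(by[j],[.5,99.5]).round(4))
E
```

```text
keytop 329 [ 505.4 -286.6] [ 9.5 28.9] 75.1 zmax 0.1139
key 75779 [ 506.1 -268.7] [164.   70.7] 75.6 zmax 0.3438
ring 825 [ 512.1 -261.1] [70.8 17.8] 75.1 zmax 0.07
stand 668 [ 512.7 -259.9] [83.7 40.3] 75.5 zmax 0.0352
1 -0.06 236 by [-0.0132 -0.0003  0.0135] z 0.0655
1 -0.05 234 by [-0.0161 -0.0012  0.0158] z 0.0672
1 -0.04 230 by [-0.0156 -0.0013  0.016 ] z 0.0682
1 -0.03 265 by [-0.0169 -0.0004  0.0174] z 0.0688
1 -0.02 233 by [-0.017  -0.0015  0.0177] z 0.0686
1 -0.01 137 by [-0.017  -0.0015  0.0181] z 0.0684
edge -0.08 0.0256
edge -0.06 0.0257
edge -0.04 0.0262
edge -0.02 0.027
edge 0.0 0.0275
edge 0.02 0.0276
edge 0.04 0.0285
edge 0.06 0.029
top by range [-0.093   0.0675]
2 -0.06 242 by [-0.0146 -0.0044  0.0108] z 0.0658
2 -0.05 313 by [-0.0166 -0.0082  0.0109] z 0.0676
2 -0.04 310 by [-0.0169 -0.0084  0.0108] z 0.0669
2 -0.03 345 by [-0.0178 -0.0099  0.0122] z 0.0685
2 -0.02 329 by [-0.0179 -0.0098  0.0115] z 0.0688
2 -0.01 310 by [-0.018  -0.01    0.0126] z 0.0686
edge -0.08 0.0013
edge -0.06 0.0016
edge -0.04 0.0015
edge -0.02 0.001
edge 0.0 0.0016
edge 0.02 0.0009
edge 0.04 0.0013
edge 0.06 0.0013
top by range [-0.0945  0.0571]
```

```bash
python3 -m handwheel '[[[-0.1,0.017,0.25],[0,0,0],1],[[-0.1,0.017,0.5],[0,0,0],1],[[-0.1,0.017,0.7],[0,0,0],1],[[-0.1,0.017,0.7],[0,0,0],1],[[-0.1,0.017,0.7],[0,0,0],1],[[-0.1,0.017,0.7],[0,0,0],1]]'
python3 -c "
from h import *
wrist(3);z=np.load('pics/wrist3.npz');p=z['p'].astype(int);W=z['W'];k=(p.max(-1)-p.min(-1)<25)&(W[...,2]>.105)&(W[...,2]<.12)&(abs(W[...,0]-.51)<.05)&(abs(W[...,1]+.286)<.025)
print(k.sum(),cv2.minAreaRect((W[k][:,:2]*1000).astype(np.float32)))"
```

```text
time: 3.62
tool_pos: [0.5059, -0.2881, 0.1618]
eef_rot: [2.483, 1.922, 0.002]
ft_force: [-0.2, 0.5, 0.8]
gripper_width: 0.087
[ 0.5059 -0.2881  0.1618] [2.4833e+00 1.9216e+00 2.0000e-03] [[0.25, 0.929, 0.272, 0.433], [0.968, -0.24, -0.07, -0.269], [-0.0, 0.281, -0.96, 0.301], [0.0, 0.0, 0.0, 1.0]]
596 ((505.5213623046875, -287.0599365234375), (9.398808479309082, 29.581878662109375), 75.6969223022461)
```

```bash
python3 -m handwheel '[[[0.008,0,0.2],[0,0,0],1],[[0.008,0,0.4],[0,0,0],1],[[0.008,0,0.515],[0,0,0],1],[[0.008,0,0.515],[0,0,0],1],[[0.008,0,0.515],[0,0,0],1],[[0.008,0,0.515],[0,0,0],-1],[[0.008,0,0.515],[0,0,0],-1],[[0.008,0,0.515],[0,0,0],-1]]' 50
python3 -m handwheel '[[[0,0,0],[0,0,0],-1],[[0,0,0],[0,0,0],-1],[[0,0,0],[0,0,0],-1],[[0,0,0],[0,0,0],-1],[[0,0,0],[0,0,0],-1],[[0,0,0],[0,0,0],-1]]'
```

```text
time: 4.33
tool_pos: [0.5056, -0.2883, 0.1002]
eef_rot: [2.485, 1.919, 0.002]
ft_force: [-0.2, 0.2, -0.1]
gripper_width: 0.0742
time: 4.83
tool_pos: [0.5047, -0.2879, 0.0986]
eef_rot: [-2.487, -1.92, 0.0]
ft_force: [-0.4, 0.4, 0.1]
gripper_width: 0.0348
```

```bash
python3 -m handwheel '[[[0,0,0],[0,0,0],-1],[[0,0,0],[0,0,0],-1],[[0,0,0],[0,0,0],-1],[[0,0,0],[0,0,0],-1],[[0,0,0],[0,0,0],-1],[[0,0,0],[0,0,0],-1]]'
python3 -m handwheel '[[[0,0,-0.1],[0,0,0],-1],[[0,0,-0.25],[0,0,0],-1],[[0,0,-0.4],[0,0,0],-1],[[0,0,-0.5],[0,0,0],-1],[[0,0,-0.6],[0,0,0],-1],[[0,0,-0.6],[0,0,0],-1],[[0,0,-0.6],[0,0,0],-1]]'
```

```text
time: 5.33
tool_pos: [0.5048, -0.2879, 0.0987]
eef_rot: [-2.486, -1.92, -0.0]
ft_force: [0.0, 0.1, -1.7]
gripper_width: 0.01
time: 5.92
tool_pos: [0.5049, -0.2879, 0.1712]
eef_rot: [2.486, 1.92, 0.001]
ft_force: [0.3, 0.3, -2.1]
gripper_width: 0.0099
```

```bash
python3 -m handwheel '[[[0.15,-0.05,0],[0,0,0],-1],[[0.4,-0.15,0],[0,0,0],-1],[[0.65,-0.25,0],[0,0,0],-1],[[0.85,-0.3,0],[0,0,0],-1],[[0.97,-0.316,0],[0,0,0],-1],[[0.97,-0.316,0],[0,0,0],-1]]'
python3 -m handwheel '[[[0.2,0,0],[0,0,0],-1],[[0.45,0,0],[0,0,-0.005],-1],[[0.7,0,0],[0,0,-0.01],-1],[[0.9,0,0],[0,0,-0.01],-1],[[0.97,0,0],[0,0,-0.01],-1],[[0.97,0,0],[0,0,-0.01],-1],[[0.97,0,0],[0,0,-0.01],-1]]'
python3 -m handwheel '[[[0,0,0.1],[0,0,0],-1],[[0,0,0.25],[0,0,0],-1],[[0,0,0.4],[0,0,0],-1],[[0,0,0.51],[0,0,0],-1],[[0,0,0.51],[0,0,0],-1],[[0,0,0.51],[0,0,0],-1]]'
python3 - <<'E'
from h import *
s=sense();print(s['tool_pos'],s['eef_rot'],s['ft_force'],np.degrees(2*np.arctan2(s['eef_rot'][1],s['eef_rot'][0])))
p,d=grab_frame('side');np.savez('pics/side1.npz',p=p,d=d);m=camera_model('side');W=world(d,m);x,y,z=np.moveaxis(W,-1,0)
O=np.array([.623,-.039]);a=np.radians(-13.4);bx=(x-O[0])*np.cos(a)+(y-O[1])*np.sin(a);by=-(x-O[0])*np.sin(a)+(y-O[1])*np.cos(a)
k=(bx<-.062)&(bx>-.12)&(abs(by)<.06)&(z>.01)&(z<.082)
print(k.sum(),[np.percentile(t[k],[1,50,99]).round(4) for t in(bx,by,z)])
r=k&(by>-.022);print([np.percentile(t[r],[1,50,99]).round(4) for t in(bx,by,z)])
cv2.imwrite('pics/side1.png',cv2.resize(p[120:300,120:360,::-1],(800,600)))
E
```

```text
time: 6.42
tool_pos: [0.4973, -0.161, 0.1694]
eef_rot: [-2.477, -1.925, 0.0]
ft_force: [0.8, 0.5, -1.2]
gripper_width: 0.0094
time: 7.0
tool_pos: [0.5265, -0.0545, 0.1702]
eef_rot: [2.467, 1.945, -0.003]
ft_force: [-0.3, -0.6, -1.0]
gripper_width: 0.0094
time: 7.5
tool_pos: [0.5262, -0.0554, 0.1092]
eef_rot: [-2.469, -1.942, 0.003]
ft_force: [-0.4, 0.5, -0.4]
gripper_width: 0.0096
[ 0.52617513 -0.05537308  0.10915157] [-2.46943414 -1.94166984  0.00321286] [-0.37244857  0.51465139 -0.35505945] -283.645385281949
565 [array([-0.1005, -0.0936, -0.0814]), array([-0.0449, -0.0095,  0.0285]), array([0.0207, 0.059 , 0.08  ])]
[array([-0.1001, -0.0915, -0.081 ]), array([-0.0208,  0.0059,  0.0287]), array([0.0205, 0.0632, 0.0801])]
```

View pics/side1.png

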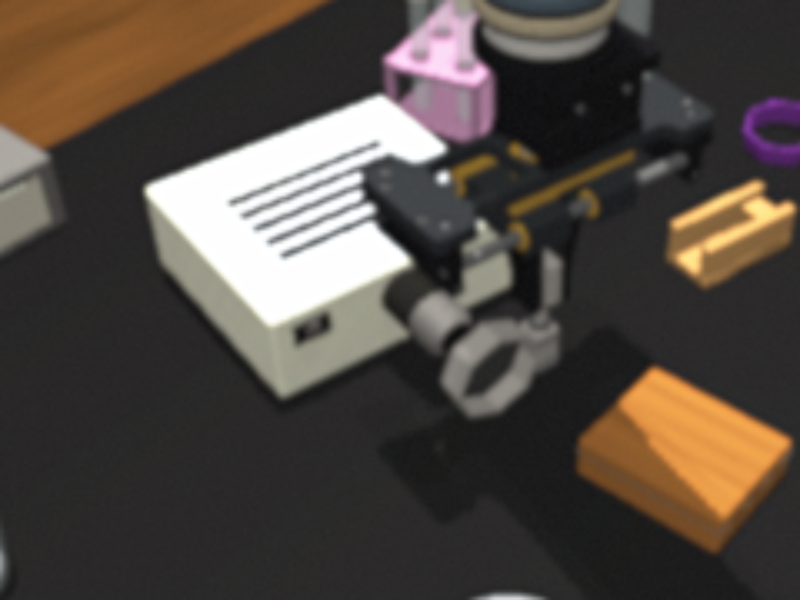

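The ring (crop (490,365)) stands squarely in front of the stub tip (440,315), at bench heights 21 to 80 mm, so it is centred at 50 mm. Now it slides on.

```bash
python3 -m handwheel '[[[0.008,0.08,0],[0,0,0],-1],[[0.008,0.18,0],[0,0,0],-1],[[0.008,0.28,0],[0,0,0],-1],[[0.008,0.38,0],[0,0,0],-1],[[0.008,0.48,0],[0,0,0],-1],[[0.008,0.56,0],[0,0,0],-1],[[0.008,0.62,0],[0,0,0],-1],[[0.008,0.64,0],[0,0,0],-1]]'
python3 -m handwheel '[[[0,0.008,0],[0,0,0],-1],[[0,0.016,0],[0,0,0],-1],[[0,0.024,0],[0,0,0],-1],[[0,0.024,0],[0,0,0],-1]]'
python3 - <<'E'
from h import *
s=sense();P=s['tool_pos'];print(P,s['ft_force'],s['wrist_torque'])
O=np.array([.623,-.039]);a=np.radians(-13.4);R=np.array([[np.cos(a),np.sin(a)],[-np.sin(a),np.cos(a)]]);print(R@(P[:2]-O))
E
```

```text
time: 8.22
tool_pos: [0.6036, -0.0705, 0.1101]
eef_rot: [2.465, 1.945, 0.002]
ft_force: [-1.2, 0.7, -2.4]
gripper_width: 0.0095
time: 8.55
tool_pos: [0.6045, -0.0705, 0.1095]
eef_rot: [-2.466, -1.946, 0.0]
ft_force: [0.5, -1.1, -1.6]
gripper_width: 0.0096
[ 0.60445499 -0.07053211  0.10952296] [ 0.5144426  -1.06859556 -1.56351434] [-0.06757584 -0.02485536 -0.00590697]
[-0.01073264 -0.03497144]
```

```bash
python3 -m handwheel '[[[0,0.008,0],[0,0,0],-1],[[0,0.014,0],[0,0,0],-1],[[0,0.014,0],[0,0,0],-1],[[0,0.014,0],[0,0,0],-1]]' 60
python3 -m handwheel '[[[0,0,0],[0,0,0.03],-1],[[0,0,0],[0,0,0.06],-1],[[0,0,0],[0,0,0.09],-1],[[0,0,0],[0,0,0.12],-1],[[0,0,0],[0,0,0.15],-1],[[0,0,0],[0,0,0.18],-1],[[0,0,0],[0,0,0.2],-1],[[0,0,0],[0,0,0.2],-1]]'
python3 -c "
from h import *
s=sense();print(s['tool_pos'],s['ft_force'],s['wrist_torque'],s['joint_positions'])
p,d=grab_frame('side');np.savez('pics/side2.npz',p=p,d=d);cv2.imwrite('pics/side2.png',cv2.resize(p[150:270,180:340,::-1],(800,600)))"
```

```text
time: 8.88
tool_pos: [0.6059, -0.0709, 0.1094]
eef_rot: [-2.466, -1.946, 0.001]
ft_force: [-1.4, 0.2, -1.8]
gripper_width: 0.01
time: 9.55
tool_pos: [0.6056, -0.0709, 0.1093]
eef_rot: [-2.816, -1.39, 0.002]
ft_force: [-2.5, -0.2, -1.2]
gripper_width: 0.0097
[ 0.60557259 -0.07086146  0.10926359] [-2.54984709 -0.1888086  -1.15665942] [0.02937645 0.46584424 0.14448963] [-0.30065678  0.54429022  0.47779542  1.84099627 -0.32644354  0.83631285
  1.25688119]
```

View pics/side2.png

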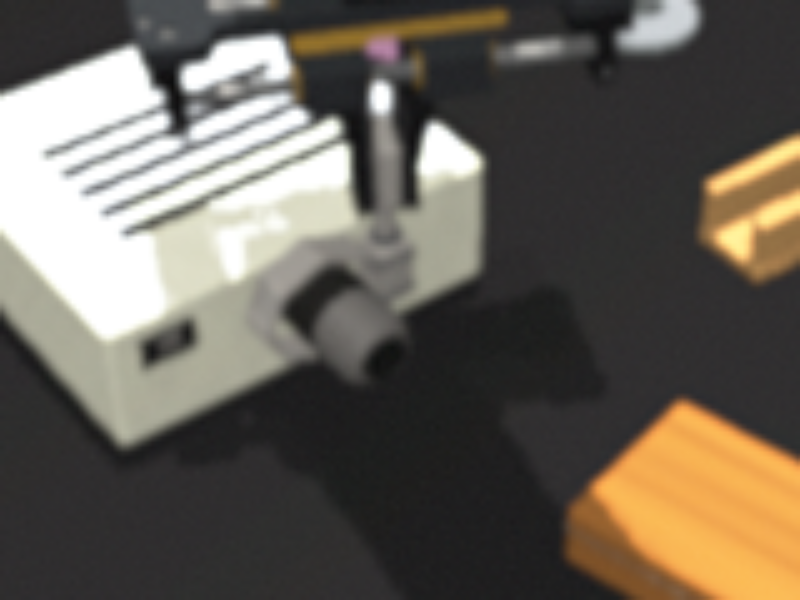

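The band lies flat against the box front around the sleeve (crop (320,300)). The wrist moment of 0.14 N m about z means the screw is turning. I continue the turn.

```bash
python3 -m handwheel '[[[0,0,0],[0,0,0.035],-1],[[0,0,0],[0,0,0.07],-1],[[0,0,0],[0,0,0.105],-1],[[0,0,0],[0,0,0.14],-1],[[0,0,0],[0,0,0.175],-1],[[0,0,0],[0,0,0.21],-1],[[0,0,0],[0,0,0.25],-1],[[0,0,0],[0,0,0.25],-1]]'
python3 -m handwheel '[[[0,0,0],[0,0,0.035],-1],[[0,0,0],[0,0,0.07],-1],[[0,0,0],[0,0,0.105],-1],[[0,0,0],[0,0,0.14],-1],[[0,0,0],[0,0,0.175],-1],[[0,0,0],[0,0,0.21],-1],[[0,0,0],[0,0,0.24],-1],[[0,0,0],[0,0,0.24],-1]]'
python3 -m handwheel '[[[0,0,0],[0,0,0],-1],[[0,0,0],[0,0,0],-1],[[0,0,0],[0,0,0],-1],[[0,0,0],[0,0,0],-1]]'
python3 -c "
from h import *
s=sense();print(s['tool_pos'],s['ft_force'],s['wrist_torque'],s['joint_positions'],np.degrees(2*np.arctan2(s['eef_rot'][1],s['eef_rot'][0])))
p,d=grab_frame('side');np.savez('pics/side3.npz',p=p,d=d);cv2.imwrite('pics/side3.png',cv2.resize(p[150:270,180:340,::-1],(800,600)))"
```

```text
time: 10.27
tool_pos: [0.6058, -0.0708, 0.1093]
eef_rot: [-3.08, -0.614, 0.002]
ft_force: [-2.0, 0.9, -1.5]
gripper_width: 0.0095
time: 10.93
tool_pos: [0.6057, -0.0707, 0.1092]
eef_rot: [-3.137, 0.167, 0.003]
ft_force: [-3.5, -0.4, -1.0]
gripper_width: 0.0098
time: 11.27
tool_pos: [0.6057, -0.0708, 0.1092]
eef_rot: [-3.136, 0.169, 0.002]
ft_force: [-3.8, 1.7, -2.0]
gripper_width: 0.0095
[ 0.60574152 -0.07076587  0.10924632] [-3.84267378  1.66302612 -2.04036612] [0.2245591  1.10636176 0.17114063] [-0.47858173  0.6126971   0.74549378  1.85076042 -0.52774398  0.88818941
  0.41334879] 353.8144144423692
```

View pics/side3.png

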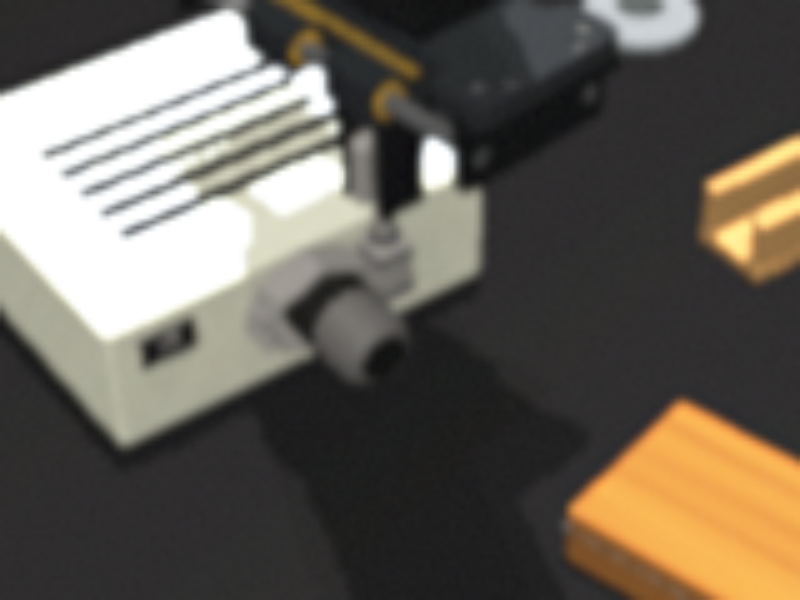

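The band has closed on the sleeve and is straight against the face. The tool turned 82.7° (1.44 rad). Now I open the gripper and rise.

```bash
python3 -m handwheel '[[[0,0,0],[0,0,0],0.2],[[0,0,0],[0,0,0],0.2],[[0,0,0],[0,0,0],0.2],[[0,0,0],[0,0,0],0.2],[[0,0,0],[0,0,0],0.2],[[0,0,0],[0,0,0],0.2],[[0,0,0],[0,0,0],0.2],[[0,0,0],[0,0,0],0.2]]'
python3 -m handwheel '[[[0,0,-0.1],[0,0,0],0.2],[[0,0,-0.25],[0,0,0],0.2],[[0,0,-0.45],[0,0,0],0.2],[[0,0,-0.7],[0,0,0],0.2],[[0,0,-0.95],[0,0,0],0.2],[[0,0,-0.95],[0,0,0],0.2],[[0,0,-0.95],[0,0,0],0.2]]'
python3 - <<'E'
from h import *
s=sense();print(s['tool_pos'],s['ft_force'])
O=np.array([.623,-.039]);a=np.radians(-13.4);tiles=[]
for n,(u,v) in(("scene",(268,225)),("side",(255,205))):
    p,d=grab_frame(n);W=world(d,camera_model(n));tiles.append(cv2.resize(p[v-45:v+45,u-30:u+30,::-1],(400,600),interpolation=cv2.INTER_CUBIC))
    x,y,z=np.moveaxis(W,-1,0);bx=(x-O[0])*np.cos(a)+(y-O[1])*np.sin(a);by=-(x-O[0])*np.sin(a)+(y-O[1])*np.cos(a)
    near=(bx>-.06)&(bx<.03)&(abs(by+.036)<.03)
    k=near&(z>.09)&(z<.135);q=np.stack([bx,by],-1)[k].astype(np.float32)*1000;print(n,'key',k.sum(),cv2.minAreaRect(q),z[k].max())
    b=(bx>-.03)&(bx<-.003)&(abs(by)<.045)&(z>.015)&(z<.085)&((z>.07)|(abs(by)>.02));print('band',b.sum(),[np.percentile(t[b],[2,50,98]).round(4) for t in(bx,by,z)])
    t=b&(bx<-.013)
    Wc=(abs(x-.443)<.03)&(abs(y-.296)<.03)&(z>.095)&(z<.12);print('small key',Wc.sum(),W[Wc].mean(0).round(3))
cv2.imwrite('pics/fin.png',np.hstack(tiles))
E
```

```text
time: 11.98
tool_pos: [0.6065, -0.0711, 0.1096]
eef_rot: [3.137, -0.171, 0.001]
ft_force: [-0.9, 0.9, -0.0]
gripper_width: 0.05
time: 12.57
tool_pos: [0.6075, -0.0715, 0.2261]
eef_rot: [-3.136, 0.172, -0.007]
ft_force: [0.2, 0.5, -1.0]
gripper_width: 0.0525
[ 0.60746411 -0.07154268  0.22614879] [ 0.20404218  0.48438886 -0.95990586]
scene key 119 ((-8.359257698059082, -34.256622314453125), (11.156814575195312, 31.98702049255371), 9.694268226623535) 0.1234352015930491
band 104 [array([-0.0179, -0.011 , -0.0038]), array([-0.0363, -0.0022,  0.0312]), array([0.0458, 0.0649, 0.0823])]
small key 92 [0.448 0.295 0.107]
side key 181 ((-10.097322463989258, -34.31446838378906), (12.237092971801758, 31.01846694946289), 7.178007125854492) 0.12415795447439648
band 258 [array([-0.0197, -0.0149, -0.0034]), array([-0.0406, -0.0252,  0.0322]), array([0.0377, 0.0595, 0.0815])]
small key 247 [0.44  0.296 0.108]
```

View pics/fin.png

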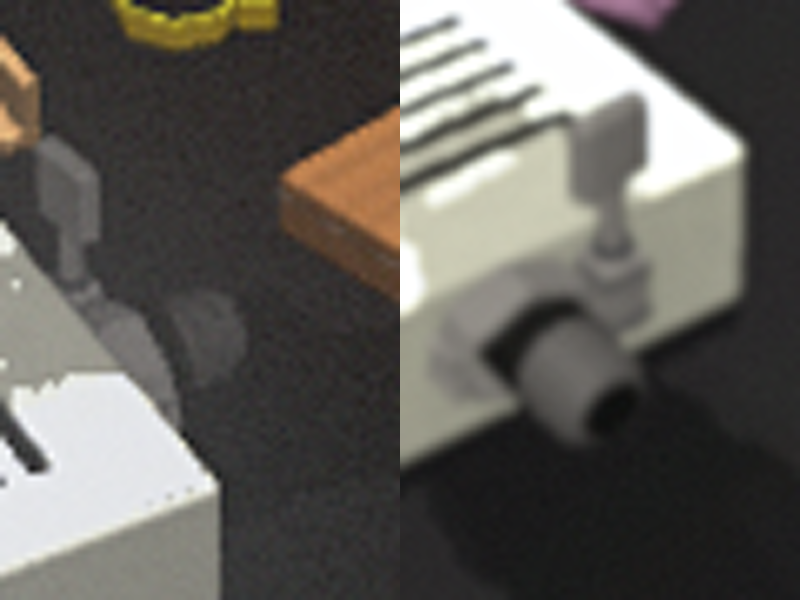

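The final view shows the clamp straight on the sleeve against the box. Its key is at box x about -9 mm and y about -34 mm, with its top at 124 mm (home: -9, -36, 124). The plate is turned about 80 to 83°, the gripper is clear above, and the small clamp has not moved.

```bash
python3 -c "
from workcell import *
print(job_done())"
```

```text
the job is handed in; nothing more can be done
None
```

I lifted the larger clamp (the one on the robot's right) out of its stand by its key and slid it loose over the barbs until it lay against the box. I then turned the key clockwise: the tool went through 82.7° (about 1.44 rad). I let go, rose clear, and handed the job in at about 12.6 s.

**Last checks:**
- **Key and clamp position:** the key sits about 9 mm before the face, about 34 mm to the side (36 nominal), with its top 124 mm up as expected. That puts the clamp within about 2 mm of home.
- **Key turn:** the cameras put the key plate at about 80 to 83° in the box frame, so about 1.4 rad, past the 1.15 rad needed.
- **Band:** it looks straight on the sleeve by eye. I did not measure its axis angle separately.
- **Smaller clamp:** its key measures where it stood at the start, within 1 mm sideways.
- **Robot:** the gripper is open and raised about 117 mm above where it let go of the key.

No check failed. The scene and side cameras differ by up to 2 mm on the key's position and 2.5° on its angle.

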